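# Click a battery pack into its sloped charger and switch the charger on

### The job

Take the narrower of the two standing battery packs and slide it foot first down into the sloped bay of the charger until it is fully home and the spring catch beside the bay snaps back over its shoulder. Then let go of it and throw the charger's toggle lever all the way over towards the back of the charger. Leave the wider pack and everything else on the bench where they are.

Things in the scene. Friction and masses are not known exactly. Their poses are not given: they have to be found in the camera images.
- pack: Narrow battery pack, grey with a black neck, standing on its foot, about 0.3 kg. Origin: centre of its underside, z up. Body 34 (x) x 60 (y) x 72 (z) mm; above it a neck 30 (x) x 36 (y) x 50 (z) mm, 122 mm in all, leaving a flat shoulder 12 mm wide on each y side at height 72. The neck is the grip (30 mm across x). A half turn about z makes no difference.
- wide_pack: Wider battery pack that does not fit: body 34 (x) x 82 (y) x 84 (z) mm, neck 30 x 50 x 38 mm, total height 122 mm. Origin: centre of its underside. To be left alone. The two packs stand some 130 mm or more apart and may have changed places.
- charger: Fixed charger. Origin: on the bench; yaw turns its x (from its front, nearest the robot, to its back) and y. Base plate 12 mm thick, x -100 to 110 mm, y -145 to 85 mm. Power block at its back, x 52 to 108 mm, y -75 to 75 mm, top at 87 mm. Bay in the middle, lever block at the y = -112 mm side.
- bay: The charger's bay, a rectangular well leaning 30 degrees to the charger's front. Origin: centre of its floor (charger frame x 20, y 0, z 34 mm). z: up out of the well along the slide direction; y: the charger's y; x: across the thin side, back and up. Clear opening 38 (x) x 64 (y) mm, 2 mm play round the pack. The pack is home when its underside is on this floor, its axes along the bay's.
- bay_mouth (a point): Centre of the well's mouth, 62 mm up the bay's z from its floor. In the bay's frame: the walls across x end here with lead-in lips up to z 72 mm; the -y wall reaches z 86 mm with a lip to 95; the +y wall ends at z 66 with the catch above it. A spring post stands at y 65 to 70 mm up to z 96. A pack that is home stands out with its whole neck (z 72 to 122).
- catch_tip (a point): Inner lower edge of the steel spring catch over the bay's +y wall; closed it is at x 0, y 23, z 74.5 mm in the bay's frame (18 mm wide in x). Its underside is flat; its inner face is a ramp sloping outward from y 23 at z 80 to y 34 at z 97.5 mm, so a part coming down pushes it to +y.
- catch (a joint): Travel of the spring catch outward along the bay's +y, m: 0 closed, at most 0.012. The pack's body holds it at 0.005 to 0.009 while passing; it springs back to 0 over the shoulder when the pack is home. Spring 1.8 N at 0, 300 N/m; pushing the pack past takes roughly 5 to 15 N along the bay, more than its own weight gives.
- switch (a joint): Angle of the charger's toggle lever, rad: 0 off (leaning 0.5 rad to the charger's -x, its front) to 1.0 fully on (leaning 0.5 rad to +x, its back). Starts at 0 to 0.15. It swings in the charger's xz plane and stays where it is left; about 1 N at its tip moves it.
- switch_tip (a point): Centre of the lever's black ball, 26 mm in diameter, 80 mm from the lever's pivot. The pivot lies in the charger's frame at x -30, y -112, z 34 mm, on a block 70 (x) x 50 (y) mm whose top is 37 mm above the bench. The ball is 104 mm above the bench when fully over to either side, 114 mm in the middle.
- screwdriver: Screwdriver lying, about 200 mm long, in front of the charger. A bystander to leave alone.
- wrench: Steel wrench lying to the right, beyond the packs. A bystander to leave alone.
- jar: Glass jar, 60 mm across, 85 mm high, standing between the packs and the charger, farther out. A bystander to leave alone.
- dish: White ceramic dish, 90 mm across, 18 mm high, near the robot. A bystander to leave alone.
- lens_tray: White divided tray 120 x 160 x 35 mm, near left. A bystander to leave alone.
- lens_block: Aluminium block 80 x 60 x 50 mm, to the left of the charger. A bystander to leave alone.
Things that resemble listed ones, but are neither listed nor needed, are in the scene too. Leave any orange or purple look-alike of the pack alone.

How it is judged:
On the way, in this order (a step that is already met when the one before it is completed fails the run):
1. the pack, upright in the bay's mouth, has pushed the catch aside (x of pack in the frame of bay between -0.012 and 0.012 m and y of pack in the frame of bay between -0.012 and 0.012 m and z of pack in the frame of bay between 0.006 and 0.09 m and value of joint catch above 0.004 m), for 0.1 s.
2. the pack is home and the catch has sprung back over its shoulder (x of pack in the frame of bay between -0.005 and 0.005 m and y of pack in the frame of bay between -0.005 and 0.005 m and z of pack in the frame of bay between -0.004 and 0.004 m and angle between the z axis of pack and the z axis of bay, either way round below 0.08 rad and value of joint catch below 0.002 m), for 0.2 s.
3. the pack has been let go and the lever is thrown over (value of joint switch above 0.85 rad and contact force between the fingers and pack below 0.1 N), for 0.2 s.
At the end, for the whole second after the job is handed in: The narrow pack is at rest home in the bay (its origin within 5 mm across and 4 mm along the slide of the bay's floor centre, its axis within 0.08 rad of the bay's), the catch is closed over its shoulder (under 2 mm of travel), and the lever stands beyond 0.85 rad (all of step 2 and value of joint switch above 0.85 rad and linear speed of pack below 0.02 m/s); the robot touches nothing.
It fails at once if the wider pack is moved by more than 30 mm (distance of wide_pack from where it was at the start of the episode above 0.03 m).
It fails at once if another thing on the bench is moved by more than 30 mm (distance of any of screwdriver, wrench, jar, dish, lens_tray, lens_block from where it was at the start of the episode above 0.03 m).
It also fails if it takes over 51 s, if anything falls off the work surface, if the arm or the gripper's body presses on something with over 40 N, if the wrist force passes 120 N, or if a joint passes its speed limit or range.

### The arm

A 7-joint arm with a two-finger parallel gripper is mounted at the origin on the work surface. World frame = base frame: x ahead of the robot, y to its left, z up, the work surface at z = 0. Lengths are in m, angles in rad, forces in N, time in s.
With the tool pointing down it reaches from about 0.425 to 0.95 m from the base axis. Payload 4.7 kg.
Tool frame: the origin (TCP) lies on the mounting face of the last link; the fingertips stand 182 mm ahead of it and the grasp point (between the pads) lies 164 mm ahead of it; z points along the fingers, y is the direction in which the jaws open and shut (so a half turn about z gives the same grasp; the last joint's range is limited). The gripper opens to 87 mm and grips with 3 to 60 N. Pads are 19 mm wide; open, the fingers measure 117 mm over their backs; the gripper's body (75 mm by 190 mm) begins 51 mm behind the grasp point.
Start: joints at [1.29, 0.469, -0.049, 1.532, 0.024, 1.141, -0.082], TCP at [0.168, -0.654, 0.405] pointing down, gripper open.
Joint ranges: [-2.59, 2.59], [-0.33, 1.99], [-1.39, 1.29], [0.1, 2.45], [-1.04, 4.18], [0.21, 1.99], [-2.66, 2.66]. Speed limits (rad/s): [2.57, 2.57, 3.14, 3.14, 3.14, 3.14, 3.14].

### API

Orientations are given as a rotation vector (axis times angle).
In Python, from station import * gives the robot as it stands.
- The arm moves only by the tool arm_command, never from a script. Its argument "motion" is a list of rows, each a list of 7 numbers: the shift along the tool's x, y, z in cm, then the turn, a rotation vector about the tool's x, y, z in degrees, then the opening in per cent of the stroke, from 0 (shut) to 100 (fully open). A call has 1 to 12 rows; each row is the pose to reach, as a shift and turn from the pose commanded when the call began, along the tool's axes at that moment; what a row does not reach only later rows make up. A row lasts 1/8 s, in which the tool goes at most 62.5 mm and 10.7 degrees, less where a joint would pass 70% of its speed; a pose out of reach is approached as far as the arm can. A call with a gripper value outside its range is refused whole. The fingers move at their own pace and stop on an object; "force" is the grip in N (left out, the last holds). Time passes only in rows, so rows that repeat a pose let the fingers close. It gives the time, the measured TCP pose, the force and the opening at its end, in the units of the state.
- sense(): the state, without advancing time (a new reading comes with each control period).
- get_image(name): name is "scene" or "side" or "wrist"; returns the picture (384x512x3 uint8, red, green, blue); there is no depth.
- camera_info(name): a dict with "intrinsics" (3x3 intrinsics, pixels), "eye" and "orientation" of the camera in the world. Camera axes: x right, y up, looking along -z (the intrinsics and any distortion apply to the point x, -y, -z); pixel columns grow to the right and rows downward; lengths in m; the calibration is good to about 2 mm. A picture is of the moment at which its call begins: read the wrist's pose just before it. camera_info takes no time and is no camera call; for the wrist camera it gives the pose at the moment of the call.
- hand_in(): hands the job in, once; it reports no verdict.
The state is a dict: "time_s": time; "q": joint angles; "joint_velocities": joint speeds; "tau": joint torques, N m; "position": TCP position; "ee_rot": TCP orientation; "contact_force": force on the tool from outside, world axes, zero at the start; "torque": the same for the moment, N m; "opening": opening from 0.0 (shut) to 1.0 (fully open).
Only numpy, scipy, OpenCV 4.12 (cv2) and the standard library are available. Lean on these libraries where they do the work, as an engineer would, in place of code of your own. Each camera call takes 0.05 s, during which the arm holds its last target.

## Working session

There is one attempt and no reset: what is moved stays moved. The work goes in short steps, Python scripts to look and compute and a tool call to move; the robot and the scene stay as the last step left them, time stands still between calls to the robot, and variables do not carry over. Pictures are saved under pics/ and viewed, and the job is handed in when it is done.

Besides the shell and the picture viewer there is one more tool, called by a JSON object that holds its "api" and its "payload". arm_command: Moves the arm, as the interface text tells. Its arguments: {"type":"object","properties":{"motion":{"type":"array","items":{"type":"array","items":{"type":"number"}}},"force":{"type":"number"}},"required":["motion"]}

```bash
mkdir -p pics; ls; python3 - <<'E'
from station import *
import cv2
s=sense();print({k:(v if not hasattr(v,'__len__') else [round(float(x),3) for x in v]) for k,v in s.items()})
for n in ["scene","side","wrist"]:
    i=camera_info(n);print(n,i)
    im=get_image(n);cv2.imwrite(f"pics/{n}0.png",im[:,:,::-1])
E
```

```text
pics
{'time_s': 0.0, 'q': [1.29, 0.469, -0.049, 1.534, 0.024, 1.141, -0.082], 'joint_velocities': [-0.001, 0.0, 0.002, 0.001, 0.001, -0.001, 0.0], 'tau': [-0.0, -50.798, -0.081, -23.616, -0.061, 0.038, 0.0], 'position': [0.168, -0.653, 0.404], 'ee_rot': [-3.115, -0.394, 0.001], 'contact_force': [-0.447, 0.453, -1.002], 'torque': [0.029, -0.054, 0.019], 'opening': 0.9971247134615469}
scene {'intrinsics': array([[393.04267827,   0.        , 251.70346188],
       [  0.        , 393.04267827, 191.83937329],
       [  0.        ,   0.        ,   1.        ]]), 'eye': array([1.425379  , 0.04129486, 0.68199069]), 'orientation': array([0.74463295, 0.76233211, 1.42412548])}
side {'intrinsics': array([[411.58350865,   0.        , 256.24781715],
       [  0.        , 411.58350865, 193.28860986],
       [  0.        ,   0.        ,   1.        ]]), 'eye': array([0.06629335, 0.71290991, 1.02958817]), 'orientation': array([ 0.30635461, -0.91879293, -2.39319783])}
wrist {'intrinsics': array([[342.02344154,   0.        , 250.75540051],
       [  0.        , 342.02344154, 191.44504108],
       [  0.        ,   0.        ,   1.        ]]), 'eye': array([ 0.2384617 , -0.63571905,  0.38318306]), 'orientation': array([-0.22673122,  0.17862531, -1.31004773])}
```

View pics/scene0.png

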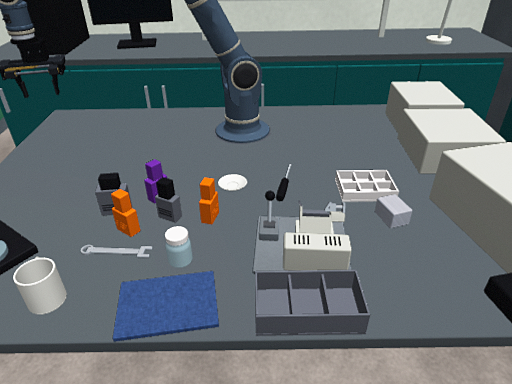

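View pics/side0.png

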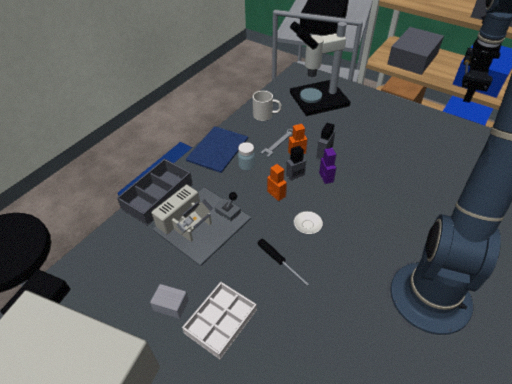

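View pics/wrist0.png

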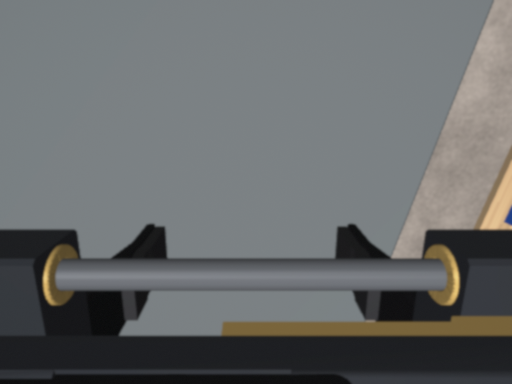

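```bash
python3 - <<'E'
import cv2,numpy as np
a=cv2.imread("pics/scene0.png");b=cv2.imread("pics/side0.png")
c=cv2.resize(a[150:245,80:230],None,fx=5,fy=5,interpolation=cv2.INTER_CUBIC);cv2.imwrite("pics/c1.png",c)
c=cv2.resize(b[115:210,235:350],None,fx=6,fy=6,interpolation=cv2.INTER_CUBIC);cv2.imwrite("pics/c2.png",c)
c=cv2.resize(a[180:280,245:365],None,fx=6,fy=6,interpolation=cv2.INTER_CUBIC);cv2.imwrite("pics/c3.png",c)
c=cv2.resize(b[175:270,140:255],None,fx=6,fy=6,interpolation=cv2.INTER_CUBIC);cv2.imwrite("pics/c4.png",c)
E
```

```text
(no output)
```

View pics/c1.png

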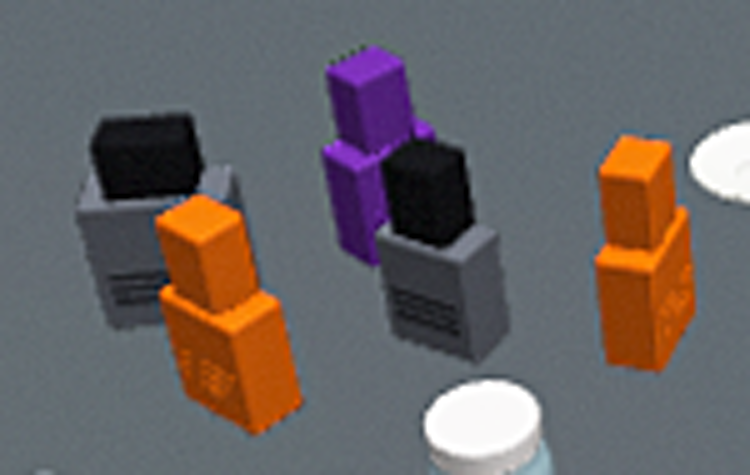

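View pics/c2.png

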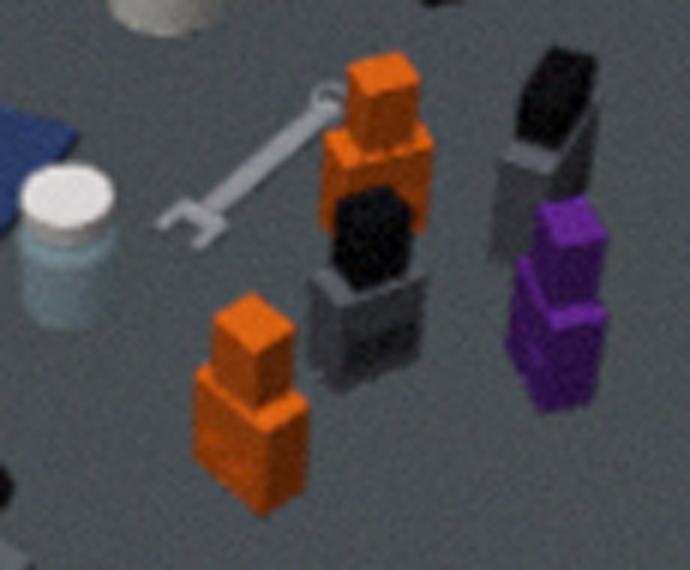

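View pics/c3.png

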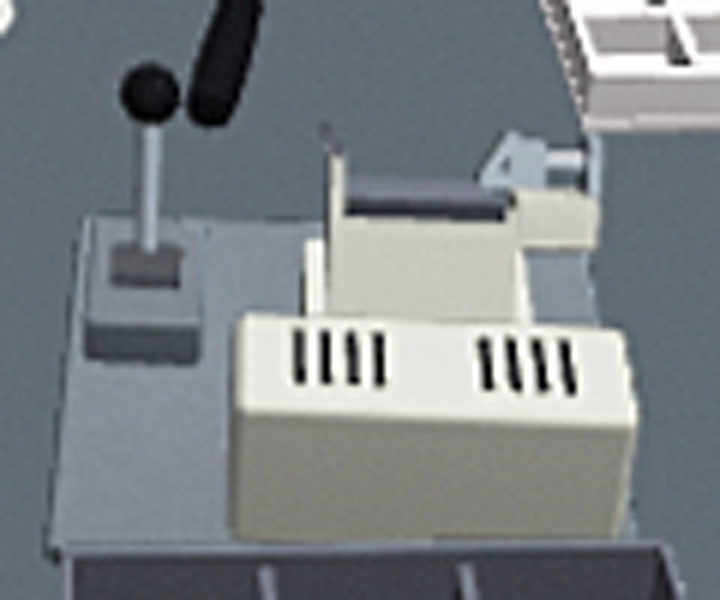

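View pics/c4.png

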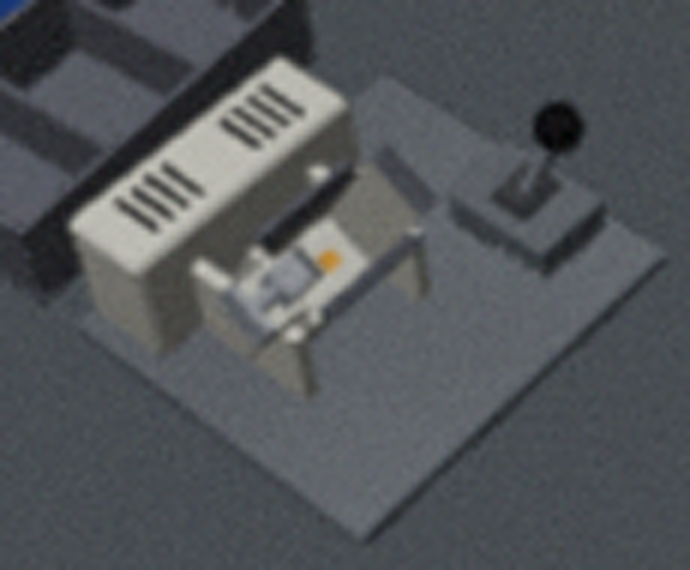

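```bash
cat > h.py <<'E'
import numpy as np,cv2
from scipy.spatial.transform import Rotation as R
def ray(ci,u,v):
    K=ci["intrinsics"];d=np.array([(u-K[0,2])/K[0,0],-(v-K[1,2])/K[1,1],-1.])
    d=R.from_rotvec(ci["orientation"]).apply(d);return np.array(ci["eye"]),d/np.linalg.norm(d)
def onz(ci,u,v,z):
    e,d=ray(ci,u,v);return e+d*(z-e[2])/d[2]
def tri(*obs):
    A=np.zeros((3,3));b=np.zeros(3);L=[]
    for ci,u,v in obs:
        e,d=ray(ci,u,v);M=np.eye(3)-np.outer(d,d);A+=M;b+=M@e;L.append((M,e))
    p=np.linalg.solve(A,b);return p,max(np.linalg.norm(M@(p-e)) for M,e in L)
def proj(ci,p):
    K=ci["intrinsics"];c=R.from_rotvec(ci["orientation"]).inv().apply(np.asarray(p)-ci["eye"])
    return np.array([K[0,0]*c[0]/-c[2]+K[0,2],K[1,1]*-c[1]/-c[2]+K[1,2]])
E
python3 - <<'E'
from station import *
from h import *
np.set_printoptions(precision=4,suppress=True)
S=camera_info("scene");D=camera_info("side");W=camera_info("wrist")
def t(n,a,b):print(n,*tri((S,*a),(D,*b)))
c1=lambda x,y:(80+x/5-.4,150+y/5-.4); c2=lambda x,y:(235+x/6-.4,115+y/6-.4)
c3=lambda x,y:(245+x/6-.4,180+y/6-.4); c4=lambda x,y:(140+x/6-.4,175+y/6-.4)
t("ball",c3(150,93),c4(558,127))
t("blk back -y",c3(240,410),c4(275,60))
t("blk front -y",c3(245,318),c4(345,105))
t("blk back +y",c3(635,410),c4(72,222))
t("blk front +y",c3(628,330),c4(140,270))
print("plate front-y",onz(S,*c3(85,215),.012),onz(D,*c4(665,258),.012))
print("plate front+y",onz(D,*c4(365,540),.012))
t("pack top",c1(428,150),c2(375,200))
print("pack top",onz(S,*c1(428,155),.122),onz(D,*c2(375,203),.122))
t("wide top",c1(148,125),c2(562,70))
t("purple top",c1(368,60),c2(573,220))
t("orange r top",c1(638,150),c2(255,315))
t("orange l top",c1(203,215),c2(385,75))
t("jar top",c1(483,408),c2(68,185))
print("pack foot",[onz(S,*c1(*p),0) for p in ((395,330),(478,362),(510,325))])
print([onz(D,*c2(*p),0) for p in ((310,365),(340,390),(425,357))])
Rt=R.from_rotvec(sense()["ee_rot"]);print("tool axes",Rt.as_matrix())
Rw=R.from_rotvec(W["orientation"]);print("cam in tool",(Rt.inv()*Rw).as_matrix(),Rt.inv().apply(W["eye"]-sense()["position"]))
E
```

```text
ball [0.6077 0.0818 0.1087] 0.0006070971217272747
blk back -y [0.7763 0.1089 0.0824] 0.00010461705016405633
blk front -y [0.7242 0.1139 0.0829] 0.0006562888333553557
blk back +y [0.7835 0.2527 0.0864] 0.0003123178884946854
blk front +y [0.7358 0.2579 0.0849] 0.0028458780040971003
plate front-y [0.5675 0.0551 0.012 ] [0.5615 0.0575 0.012 ]
plate front+y [0.5804 0.2809 0.012 ]
pack top [ 0.5493 -0.1933  0.1244] 0.002469281137167169
pack top [ 0.5534 -0.1909  0.122 ] [ 0.5496 -0.197   0.122 ]
wide top [ 0.518  -0.351   0.1235] 0.0026003736667360327
purple top [ 0.4526 -0.2434  0.1227] 0.0006759836449699439
orange r top [ 0.5547 -0.081   0.1251] 0.0016510922802845988
orange l top [ 0.6031 -0.2971  0.1202] 0.0004845895347155458
jar top [ 0.7207 -0.1417  0.0901] 0.001856991271130166
pack foot [array([ 0.546, -0.228,  0.   ]), array([ 0.576 , -0.1763,  0.    ]), array([ 0.543 , -0.1633,  0.    ])]
[array([ 0.5729, -0.176 ,  0.    ]), array([ 0.5476, -0.1684,  0.    ]), array([ 0.5205, -0.2192,  0.    ])]
tool axes [[ 0.9685  0.2492 -0.0004]
 [ 0.2492 -0.9685  0.0013]
 [-0.0001 -0.0014 -1.    ]]
cam in tool [[ 0.0002  0.9643  0.265 ]
 [ 1.     -0.0004  0.0004]
 [ 0.0005  0.265  -0.9643]] [0.0726 0.0003 0.0206]
```

{"api": "arm_command", "payload": {"motion": [[4.8,-3.5,-0.1,0,0,-4.5,70],[9.6,-7,-0.3,0,0,-9,70],[14.4,-10.5,-0.5,0,0,-13.5,70],[19.2,-14,-0.7,0,0,-18,70],[24,-17.5,-0.9,0,0,-22.5,70],[28.8,-21,-1.1,0,0,-27,70],[33.6,-24.5,-1.3,0,0,-31.5,70],[38.4,-28,-1.5,0,0,-36,70],[43.2,-31.5,-1.6,0,0,-40.5,70],[46.5,-33.8,-1.6,0,0,-45,70],[48.3,-35,-1.6,0,0,-45,70],[48.3,-35,-1.6,0,0,-45,70]]}}

```text
time_s: 1.65
position: [0.5495, -0.1927, 0.4205]
ee_rot: [-2.725, -1.562, -0.0]
contact_force: [0.2, -0.3, 0.1]
opening: 0.701
```

```bash
cat > snap.py <<'E'
import sys,pickle
from station import *
from h import *
n=sys.argv[1]
s=sense();W=camera_info("wrist");im=get_image("wrist");cv2.imwrite(f"pics/{n}.png",im[:,:,::-1])
pickle.dump((s,W),open(f"pics/{n}.pkl","wb"))
print(s["time_s"],s["position"],s["ee_rot"],s["contact_force"],s["opening"],s["q"])
E
python3 snap.py w1
```

```text
1.65 [ 0.54949838 -0.19266684  0.42046305] [-2.72482101e+00 -1.56178088e+00 -4.91373664e-04] [ 0.22510452 -0.26184253  0.12801943] 0.7005198474845541 [ 0.60765068  0.3390036  -0.43892894  1.72180523  0.15695549  1.11608628
 -0.40849102]
```

View pics/w1.png

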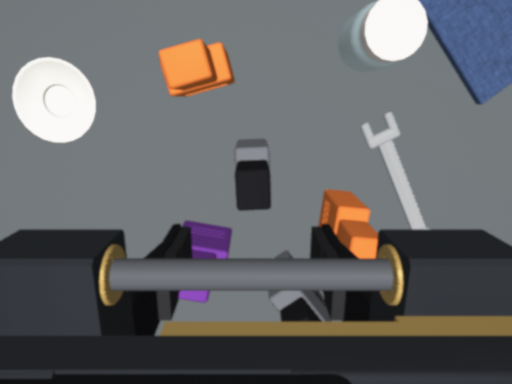

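```bash
python3 - <<'E'
from h import *
import pickle
im=cv2.imread("pics/w1.png");s,W=pickle.load(open("pics/w1.pkl","rb"))
c=cv2.resize(im[120:225,200:310],None,fx=5,fy=5,interpolation=cv2.INTER_CUBIC);cv2.imwrite("pics/w1c.png",c)
p=s["position"];print(proj(W,[p[0],p[1],.122]))
g=im[120:225,200:310].max(2)
print(g[40:100:5,28:80:2])
E
```

```text
[250.6446154  187.03815259]
[[126 126 125 115 128 128 111  99  98  98  92  89  87  84  83  82  75  68
   72  98 114 117 126 126 126 126]
 [126 126 126 121  78  28  24  24  24  24  23  24  23  23  24  23  23  25
   23  27  71 114 126 126 126 127]
 [127 126 126 110  48  30  31  31  31  31  31  32  32  33  33  34  34  35
   35  35  42 105 126 126 126 126]
 [126 126 125  93  41  39  41  39  40  40  40  40  41  40  40  40  40  40
   40  39  37  88 123 127 126 127]
 [126 126 126 103  46  38  40  40  40  40  40  40  39  40  40  40  40  40
   40  39  37  87 124 126 127 126]
 [126 127 126 114  54  40  40  40  40  40  40  40  40  39  40  40  40  40
   39  39  38  78 122 126 126 126]
 [126 126 126 116  62  40  40  41  40  40  40  41  40  39  40  40  40  39
   40  40  39  78 122 126 126 127]
 [126 126 126 119  70  39  41  41  40  40  40  40  40  40  40  40  40  39
   40  40  38  70 121 126 127 126]
 [127 126 126 124  84  40  41  41  41  41  40  40  40  40  39  39  39  40
   40  39  37  68 121 126 126 126]
 [126 126 126 125  88  42  41  41  41  41  40  40  40  40  41  40  40  40
   39  39  37  69 120 126 126 126]
 [126 126 126 126 124 103  83  85  87  88  93  97  97 105 111 111 111 112
  112 114 119 125 126 127 126 126]
 [127 126 126 126 126 127 126 127 126 126 126 126 127 127 126 127 126 126
  126 126 126 126 126 126 126 127]]
```

View pics/w1c.png

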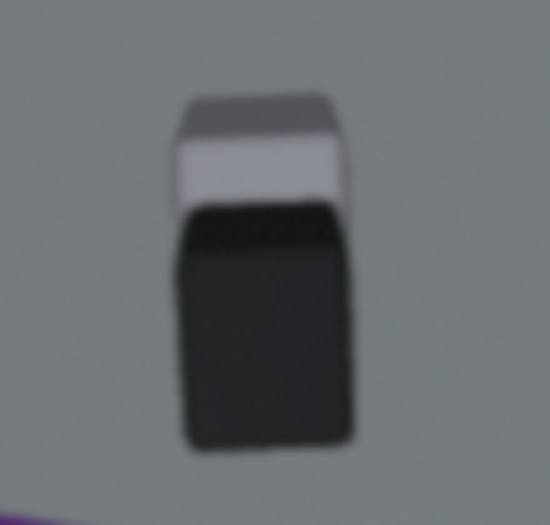

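```bash
python3 - <<'E'
from h import *
import pickle
s,W=pickle.load(open("pics/w1.pkl","rb"));np.set_printoptions(precision=4,suppress=True)
P=np.array([onz(W,200+x/5-.4,120+y/5-.4,.122) for x,y in ((180,250),(350,246),(186,449),(354,443))])
print(P,P.mean(0)); 
ux=P[1]-P[0]+P[3]-P[2]; uy=P[0]-P[2]+P[1]-P[3]
print(np.linalg.norm(ux)/2,np.linalg.norm(uy)/2,np.degrees(np.arctan2(ux[1],ux[0])),np.degrees(np.arctan2(uy[1],uy[0])))
Rt=R.from_rotvec(s["ee_rot"]);A=Rt.as_matrix();print(np.degrees(np.arctan2(A[1,1],A[0,1])))
print(Rt.inv().apply(P.mean(0)-s["position"]))
E
```

```text
[[ 0.5463 -0.1735  0.122 ]
 [ 0.5709 -0.1871  0.122 ]
 [ 0.5293 -0.2037  0.122 ]
 [ 0.5546 -0.2173  0.122 ]] [ 0.5503 -0.1954  0.122 ]
0.028432329392183472 0.03446916640847124 -28.56408661306437 61.14972661571321
-30.360055840402723
[-0.0022  0.0023  0.2985]
```

{"api": "arm_command", "payload": {"motion": [[-0.1,0.1,4,0,0,-1,70],[-0.2,0.2,8,0,0,-1.7,70],[-0.2,0.2,12,0,0,-1.7,70],[-0.2,0.2,15,0,0,-1.7,70],[-0.2,0.2,15.9,0,0,-1.7,70],[-0.2,0.2,15.9,0,0,-1.7,70],[-0.2,0.2,15.9,0,0,-1.7,20],[-0.2,0.2,15.9,0,0,-1.7,10],[-0.2,0.2,15.9,0,0,-1.7,10],[-0.2,0.2,15.9,0,0,-1.7,10],[-0.2,0.2,15.9,0,0,-1.7,10]], "force": 45}}

```text
time_s: 3.08
position: [0.5496, -0.1972, 0.2621]
ee_rot: [2.705, 1.597, 0.0]
contact_force: [-0.2, 0.5, 2.8]
opening: 0.344
```

```bash
python3 snap.py w2; python3 - <<'E'
from station import *
import cv2
cv2.imwrite("pics/s2.png",get_image("scene")[100:270,60:280,::-1].repeat(3,0).repeat(3,1))
E
```

```text
3.075 [ 0.54955396 -0.19715707  0.26208055] [2.70488756e+00 1.59712861e+00 2.01609983e-04] [-0.21198881  0.47314728  2.84309098] 0.34355302675539084 [ 0.57004055  0.51504193 -0.39464592  1.86959663  0.26534093  0.80796444
 -0.46728234]
```

View pics/s2.png

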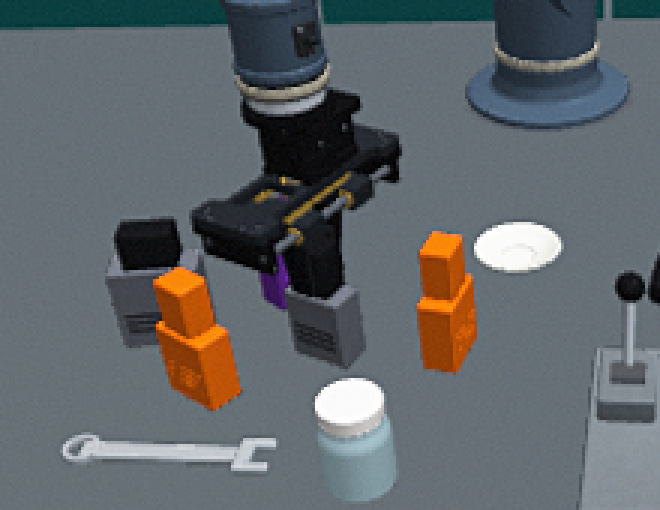

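{"api": "arm_command", "payload": {"motion": [[0,0,-4,0,0,0,10],[0,0,-9,0,0,0,10],[3,-0.5,-14,0,0,-2,10],[6.5,-1.3,-18,0,0,-5,10],[11,-2,-21,0,0,-8,10],[16,-3,-23,0,0,-12,10],[21,-4,-23.8,0,0,-17,10],[26,-5,-23.8,0,0,-22,10],[30,-5.7,-23.8,0,0,-26.8,10],[32,-6.1,-23.8,0,0,-26.8,10],[32,-6.1,-23.8,0,0,-26.8,10]]}}

```text
time_s: 4.55
position: [0.6505, 0.1135, 0.4987]
ee_rot: [-2.259, -2.181, 0.002]
contact_force: [-1.4, -0.7, -3.0]
opening: 0.341
```

```bash
python3 snap.py w3
```

```text
4.55 [0.650505   0.11349283 0.49871992] [-2.25928449 -2.1813372   0.00237738] [-1.44791378 -0.71563703 -3.02420024] 0.34130822879514605 [ 0.18240497  0.45394014 -0.62219496  1.41799473  0.26420268  1.35549361
 -0.48347376]
```

View pics/w3.png

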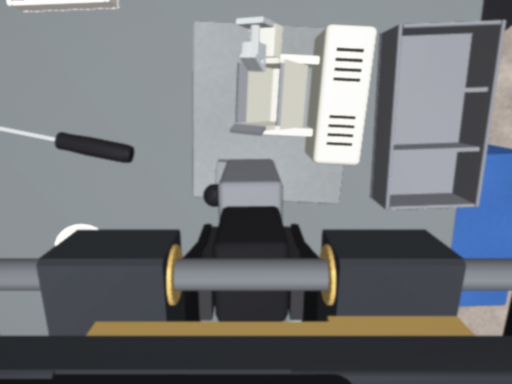

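```bash
python3 - <<'E'
import cv2
im=cv2.imread("pics/w3.png")
cv2.imwrite("pics/w3a.png",cv2.resize(im[8:108,185:385],None,fx=4,fy=4,interpolation=cv2.INTER_CUBIC))
cv2.imwrite("pics/w3b.png",cv2.resize(im[108:210,185:385],None,fx=4,fy=4,interpolation=cv2.INTER_CUBIC))
cv2.imwrite("pics/w3c.png",cv2.resize(im[8:148,220:330],None,fx=4,fy=4,interpolation=cv2.INTER_CUBIC))
E
```

```text
(no output)
```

View pics/w3a.png

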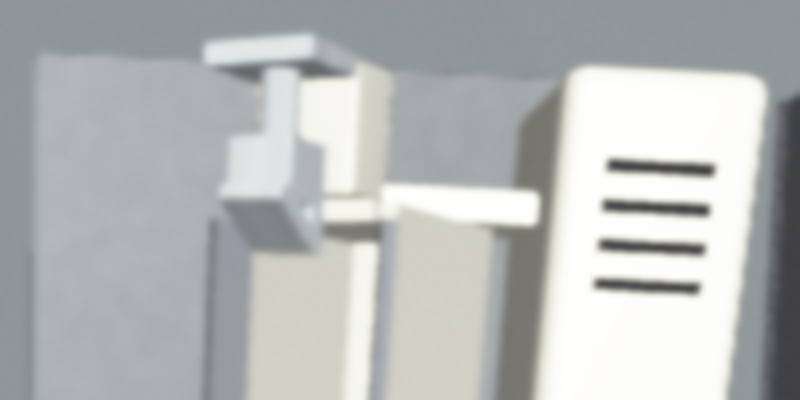

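View pics/w3b.png

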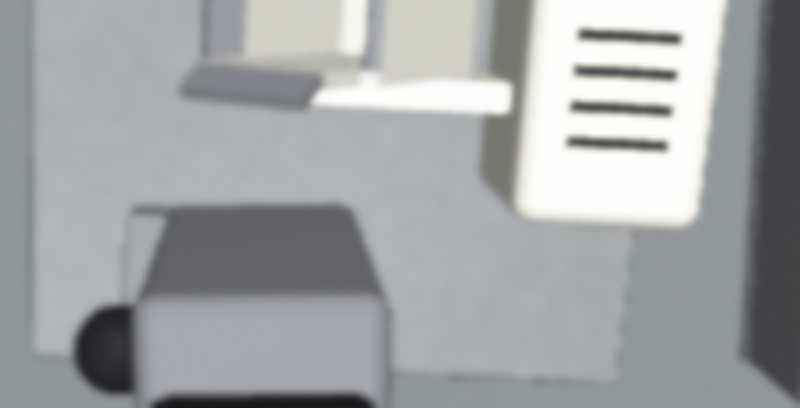

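View pics/w3c.png

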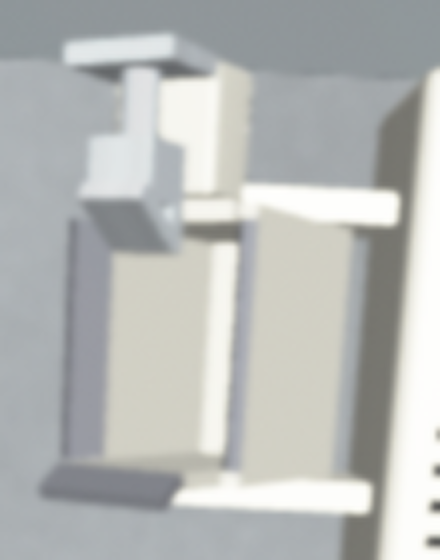

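```bash
cat > fit.py <<'E'
from h import *
def fit2d(L,Wd):
    L=np.array(L);Wd=np.array(Wd);lc=L.mean(0);wc=Wd.mean(0);a=L-lc;b=Wd-wc
    y=np.arctan2((a[:,0]*b[:,1]-a[:,1]*b[:,0]).sum(),(a*b).sum())
    M=np.array([[np.cos(y),-np.sin(y)],[np.sin(y),np.cos(y)]]);t=wc-M@lc
    return y,t,Wd-(L@M.T+t)
E
python3 - <<'E'
from fit import *
import pickle
np.set_printoptions(precision=4,suppress=True)
s,W=pickle.load(open("pics/w3.pkl","rb"))
a=lambda x,y:(185+x/4-.4,8+y/4-.4);b=lambda x,y:(185+x/4-.4,108+y/4-.4)
pts=[((-100,85),a(36,55),.012),((-100,-145),b(34,355),.012),((110,-145),b(617,380),.012),
((52,75),a(566,67),.087),((108,75),a(768,75),.087),((52,-75),b(516,217),.087),((108,-75),b(699,227),.087)]
L=[np.array(p[0])/1000 for p in pts];Wd=[onz(W,*p[1],p[2])[:2] for p in pts]
for idx in (slice(0,7),slice(0,3),slice(3,7)):
    y,t,r=fit2d(L[idx],Wd[idx]);print(np.degrees(y),t);print(r*1000)
# pack in hand
A=R.from_rotvec(s["ee_rot"])
W2=dict(W);W2["eye"]=A.inv().apply(W["eye"]-s["position"]);W2["orientation"]=(A.inv()*R.from_rotvec(W["orientation"])).as_rotvec()
for n,p,z in (("sh L",b(143,297),.190),("sh R",b(385,297),.190),("ft L",b(168,206),.262),("ft R",b(350,206),.262)): print(n,onz(W2,*p,z))
M=A.as_matrix();print(M)
E
```

```text
-4.537938262786493 [0.6754 0.1884]
[[ 1.8798 -1.7156]
 [ 1.4451  1.4487]
 [-0.9732  1.7097]
 [ 0.4517 -2.5753]
 [-2.5528 -1.9252]
 [ 1.2673  1.6963]
 [-1.5179  1.3615]]
-4.594699756097057 [0.6763 0.1889]
[[ 0.939  -2.2536]
 [ 0.7314  0.8926]
 [-1.6703  1.361 ]]
-4.332032621090948 [0.6748 0.1878]
[[ 1.3161 -2.1352]
 [-1.7039 -1.6856]
 [ 1.5943  2.1781]
 [-1.2065  1.6427]]
sh L [ 0.0307 -0.0153  0.19  ]
sh R [0.0307 0.0156 0.19  ]
ft L [ 0.0298 -0.017   0.262 ]
ft R [0.0298 0.0154 0.262 ]
[[ 0.0351  0.9994 -0.0019]
 [ 0.9994 -0.0351 -0.0002]
 [-0.0003 -0.0019 -1.    ]]
```

```bash
cat > bay.py <<'E'
from h import *
from station import *
np.set_printoptions(precision=4,suppress=True)
def bayframe(yaw,t):
    Rz=R.from_euler('z',yaw).as_matrix()
    B=Rz@np.array([[np.cos(np.pi/6),0,-.5],[0,1,0],[.5,0,np.cos(np.pi/6)]])
    o=np.array([*t,0])+Rz@[.02,0,.034]
    return B,o
def delta(target_R,target_p,s=None):
    s=s or sense();A=R.from_rotvec(s["ee_rot"])
    d=A.inv().apply(target_p-s["position"])*100
    r=np.degrees((A.inv()*R.from_matrix(target_R)).as_rotvec())
    return d,r
def tool(B): return np.column_stack([B[:,1],B[:,0],-B[:,2]])
E
python3 - <<'E'
from bay import *
B,o=bayframe(-.0785,(.6755,.1885));print(B,o)
T=tool(B);print(delta(T,o+B@[0,-.001,.13+.2621]), o+B@[0,-.001,.13+.2621])
E
```

```text
[[ 0.8634  0.0784 -0.4985]
 [-0.0679  0.9969  0.0392]
 [ 0.5     0.      0.866 ]] [0.6954 0.1869 0.034 ]
(array([  8.4135, -15.378 ,  12.5406]), array([-30.077 ,  -0.5087,   2.3251])) [0.4999 0.2013 0.3736]
```

{"api": "arm_command", "payload": {"motion": [[1.5,-2.5,0,-4,0,0.3,10],[3,-5,0.5,-9,-0.1,0.7,10],[4.5,-8,1.5,-14,-0.2,1.1,10],[6,-11,3,-19,-0.3,1.5,10],[7.2,-13.3,5,-24,-0.4,1.9,10],[8.4,-15.4,7,-30.1,-0.5,2.3,10],[8.4,-15.4,10,-30.1,-0.5,2.3,10],[8.4,-15.4,12,-30.1,-0.5,2.3,10],[8.4,-15.4,12.5,-30.1,-0.5,2.3,10],[8.4,-15.4,12.5,-30.1,-0.5,2.3,10]]}}

```text
time_s: 5.85
position: [0.5001, 0.2009, 0.3751]
ee_rot: [1.993, 1.841, 0.497]
contact_force: [0.2, 0.0, -2.6]
opening: 0.34
```

```bash
python3 snap.py w4; python3 - <<'E'
from bay import *
import pickle
s=sense();S=camera_info("scene")
B,o=bayframe(-.0785,(.6755,.1885))
print(B.T@(s["position"]-o), delta(tool(B),o+B@[0,-.001,.13+.2621]))
for n in("scene","side"): cv2.imwrite(f"pics/{n}4.png",get_image(n)[:,:,::-1])
a=cv2.imread("pics/scene4.png");b=cv2.imread("pics/side4.png")
cv2.imwrite("pics/c5.png",cv2.resize(a[110:280,230:380],None,fx=4,fy=3.5,interpolation=cv2.INTER_CUBIC)) 
cv2.imwrite("pics/c6.png",cv2.resize(b[130:270,140:280],None,fx=4,fy=4,interpolation=cv2.INTER_CUBIC))
E
```

```text
5.85 [0.5001444  0.20091422 0.37508655] [1.99349343 1.84075423 0.49712008] [ 0.23052205  0.03230734 -2.64938732] 0.3397936964297233 [-0.06353056  0.25062866 -0.54232071  2.0126881   0.80071358  0.62354864
 -1.24084474]
[ 0.0013 -0.0009  0.3937] (array([-0.0092, -0.1296,  0.1626]), array([ 0.1829, -0.1157, -0.0693]))
```

View pics/w4.png

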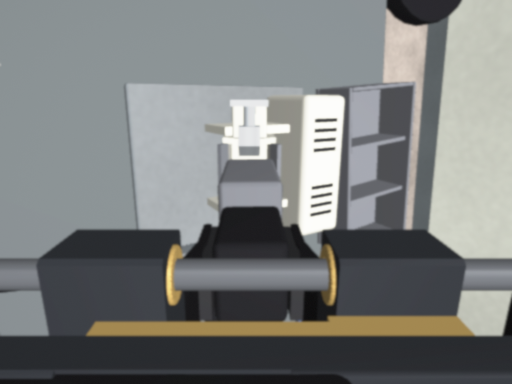

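View pics/c5.png

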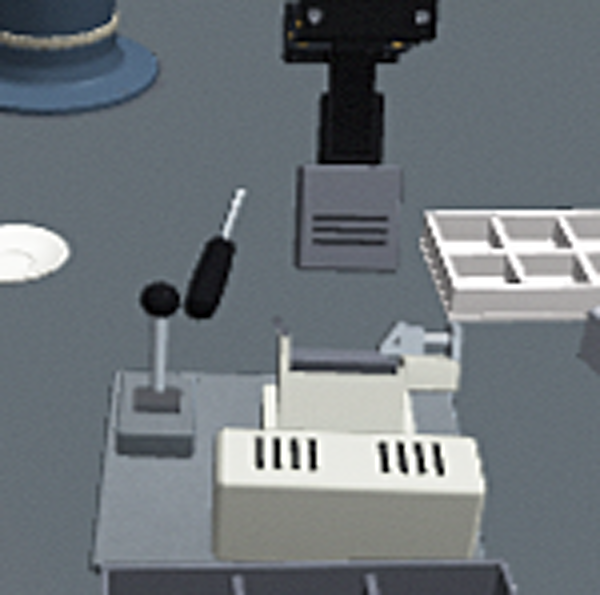

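View pics/c6.png

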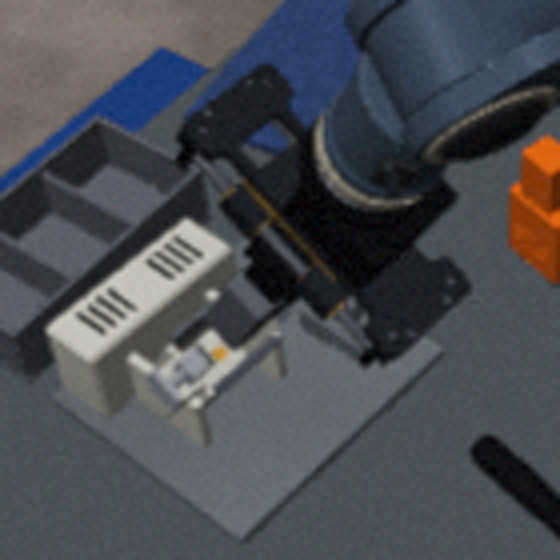

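```bash
python3 - <<'E'
import cv2
im=cv2.imread("pics/w4.png")
cv2.imwrite("pics/w4c.png",cv2.resize(im[90:220,195:310],None,fx=5,fy=4.6,interpolation=cv2.INTER_CUBIC))
E
```

```text
(no output)
```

View pics/w4c.png

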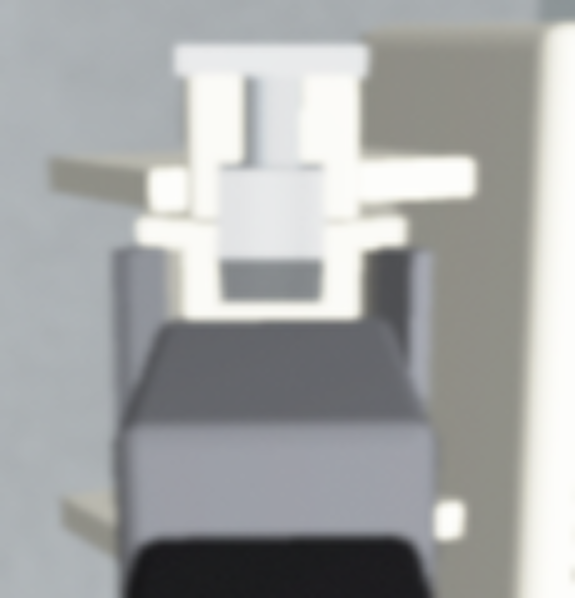

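```bash
python3 - <<'E'
from bay import *
import pickle
s,W=pickle.load(open("pics/w4.pkl","rb"))
B,o=bayframe(-.0785,(.6755,.1885))
c=lambda p:((p[0]-195+.4)*5,(p[1]-90+.4)*4.6)
for n,p in (("catch in low L",(-9,23,80)),("low R",(9,23,80)),("rampTopL",(-9,34,97.5)),("rampTopR",(9,34,97.5)),
  ("post65 L",(-9,65,96)),("post70",(9,70,96)),("lip x- in z62?",(-19,32,62)),("lip -x in 72",(-19,32,72)),("x+ 62",(19,32,62)),("+y wall in L",(-19,32,66)),("+y wall R",(19,32,66))):
    print(n,np.round(c(proj(W,o+B@(np.array(p)/1000))),0))
A=R.from_rotvec(s["ee_rot"])
for n,p in (("pack foot L",(30.5,-17,262)),("foot R",(30.5,17,262)),("sh L",(30.5,-17,190)),("shR",(30.5,17,190))):
    print(n,np.round(c(proj(W,s["position"]+A.apply(np.array(p)/1000))),0))
E
```

```text
catch in low L [219. 303.]
low R [324. 303.]
rampTopL [215. 257.]
rampTopR [327. 256.]
post65 L [213.  74.]
post70 [328.  43.]
lip x- in z62? [167. 243.]
lip -x in 72 [163. 249.]
x+ 62 [377. 243.]
+y wall in L [166. 245.]
+y wall R [378. 245.]
pack foot L [162. 315.]
foot R [401. 315.]
sh L [115. 426.]
shR [448. 426.]
```

{"api": "arm_command", "payload": {"motion": [[0,-0.1,1.5,0.2,-0.1,0,10],[0,-0.1,3,0.2,-0.1,0,10],[0,-0.1,4.2,0.2,-0.1,0,10],[0,-0.1,5,0.2,-0.1,0,10],[0,-0.1,5.5,0.2,-0.1,0,10],[0,-0.1,5.5,0.2,-0.1,0,10]]}}

```text
time_s: 6.75
position: [0.5268, 0.1987, 0.3259]
ee_rot: [1.995, 1.842, 0.489]
contact_force: [2.0, -4.2, -4.2]
opening: 0.345
```

```bash
cat > st.py <<'E'
from bay import *
s=sense();B,o=bayframe(-.0785,(.6755,.1885))
q=B.T@(s["position"]-o);print("bay xyz mm of foot",(q-[0,0,.2621])*1000,"force bay",B.T@s["contact_force"],"delta rot",delta(tool(B),o)[1],s["opening"],s["time_s"])
E
python3 snap.py w5; python3 st.py;python3 - <<'E'
import cv2
im=cv2.imread("pics/w5.png")
cv2.imwrite("pics/w5c.png",cv2.resize(im[60:220,185:320],None,fx=4.5,fy=3.7,interpolation=cv2.INTER_CUBIC))
E
```

```text
6.75 [0.52679422 0.19870398 0.32590417] [1.99542231 1.84234264 0.48904665] [ 2.02969734 -4.24829592 -4.17803519] 0.3453933072973278 [-0.10534683  0.34866415 -0.47974864  2.01239891  0.93610178  0.56579231
 -1.35363941]
bay xyz mm of foot [-0.4987 -1.3349 75.43  ] force bay [-1.308  -3.2277 -4.8651] delta rot [-0.1482  0.1153 -0.0302] 0.3445579668960809 6.8
```

View pics/w5c.png

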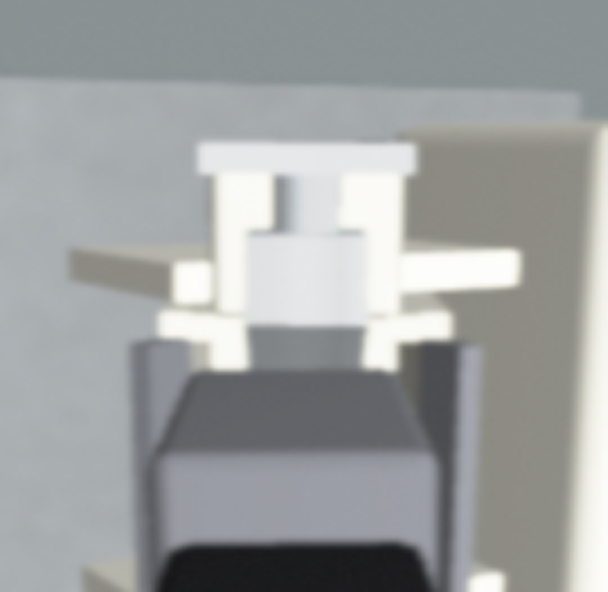

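{"api": "arm_command", "payload": {"motion": [[0.1,0.12,0,0,0,0,10],[0.1,0.12,0.5,0,0,0,10],[0.1,0.12,1,0,0,0,10],[0.1,0.12,1.5,0,0,0,10],[0.1,0.12,2,0,0,0,10],[0.1,0.12,2.5,0,0,0,10],[0.1,0.12,3,0,0,0,10],[0.1,0.12,3,0,0,0,10]]}}

```text
time_s: 7.8
position: [0.5427, 0.1995, 0.3006]
ee_rot: [1.995, 1.844, 0.492]
contact_force: [2.3, -3.9, -3.8]
opening: 0.342
```

```bash
python3 snap.py w6; python3 st.py;python3 - <<'E'
import cv2
im=cv2.imread("pics/w6.png")
cv2.imwrite("pics/w6c.png",cv2.resize(im[60:220,185:320],None,fx=4.5,fy=3.7,interpolation=cv2.INTER_CUBIC))
E
```

```text
7.8 [0.54274106 0.19952128 0.30063261] [1.99457265 1.84446861 0.49194261] [ 2.33056217 -3.87351795 -3.7867987 ] 0.34175541061034304 [-0.1291012   0.4024204  -0.44364649  2.00227906  1.00744829  0.5346871
 -1.41241987]
bay xyz mm of foot [ 0.6153  0.5283 45.5023] force bay [-0.9635 -4.9648 -5.6187] delta rot [-0.1318 -0.0044  0.0163] 0.34657974879585174 7.85
```

View pics/w6c.png

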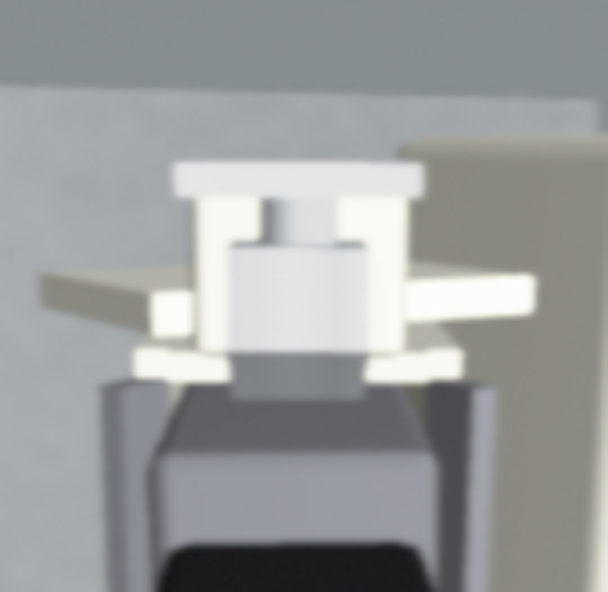

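{"api": "arm_command", "payload": {"motion": [[0,0,0.5,0,0,0,10],[0,0,1,0,0,0,10],[0,0,1.5,0,0,0,10],[0,0,2,0,0,0,10],[0,0,2.5,0,0,0,10],[0,0,3,0,0,0,10],[0,0,3.5,0,0,0,10],[0,0,3.8,0,0,0,10],[0,0,3.8,0,0,0,10]]}}

```text
time_s: 8.98
position: [0.5615, 0.1981, 0.2681]
ee_rot: [1.995, 1.844, 0.493]
contact_force: [1.5, -5.2, -5.3]
opening: 0.341
```

```bash
python3 st.py
```

```text
bay xyz mm of foot [0.6194 0.653  7.8407] force bay [-0.9875 -5.0943 -5.5977] delta rot [-0.1038 -0.0248  0.0039] 0.34064316702587843 8.975
```

{"api": "arm_command", "payload": {"motion": [[0,0,0.3,0,0,0,10],[0,0,0.5,0,0,0,10],[0,0,0.7,0,0,0,10],[0,0,0.8,0,0,0,10],[0,0,0.9,0,0,0,10],[0,0,0.9,0,0,0,10]]}}

```text
time_s: 9.72
position: [0.5653, 0.198, 0.2613]
ee_rot: [1.994, 1.843, 0.493]
contact_force: [-6.3, -6.0, 5.9]
opening: 0.342
```

```bash
python3 st.py; python3 snap.py w7;python3 - <<'E'
import cv2
im=cv2.imread("pics/w7.png")
cv2.imwrite("pics/w7c.png",cv2.resize(im[60:220,185:320],None,fx=4.5,fy=3.7,interpolation=cv2.INTER_CUBIC))
E
```

```text
bay xyz mm of foot [0.5759 0.8561 0.02  ] force bay [-2.0457 -6.4634  8.01  ] delta rot [-0.0532  0.0093 -0.0022] 0.34150966672759003 9.725
9.725 [0.56534635 0.19802356 0.26129058] [1.99399587 1.84315282 0.49282409] [-6.26573213 -5.99048285  5.91400303] 0.34150966672759003 [-0.16363353  0.48133019 -0.38382301  1.98604981  1.11904074  0.48846654
 -1.50741804]
```

View pics/w7c.png

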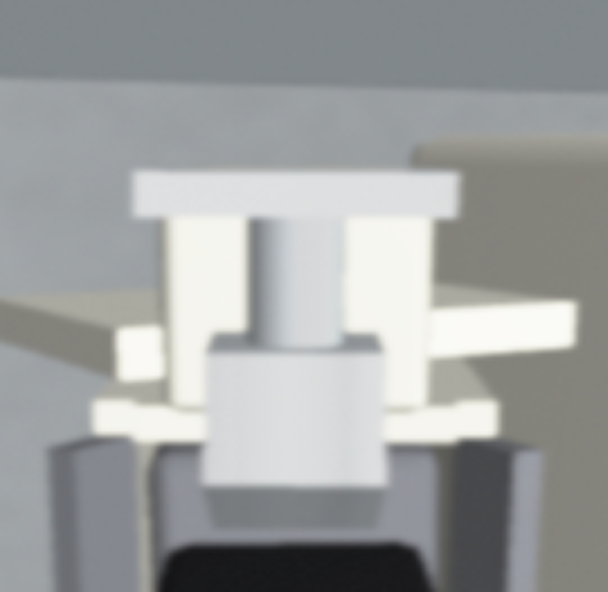

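```bash
python3 - <<'E'
from bay import *
import pickle
s,W=pickle.load(open("pics/w7.pkl","rb"))
B,o=bayframe(-.0785,(.6755,.1885))
c=lambda p:((p[0]-185+.4)*4.5,(p[1]-60+.4)*3.7)
for d in (0,2,5):
  print(d,[np.round(c(proj(W,o+B@(np.array(p)/1000))),0) for p in ((-9,23+d,80),(9,23+d,80),(-9,34+d,97.5),(-12,65,96))])
E
```

```text
0 [array([213., 529.]), array([377., 529.]), array([201., 483.]), array([164., 214.])]
2 [array([212., 514.]), array([377., 514.]), array([201., 467.]), array([164., 214.])]
5 [array([212., 493.]), array([377., 493.]), array([200., 442.]), array([164., 214.])]
```

{"api": "arm_command", "payload": {"motion": [[0,0,0.8,0,0,0,72],[0,0,0.8,0,0,0,72],[0,0,0.8,0,0,0,72],[0,0,0.8,0,0,0,72],[0,0,0,0,0,0,72],[0,0,-2,0,0,0,72],[0,0,-5,0,0,0,72],[0,0,-9,0,0,0,72],[0,0,-13,0,0,0,72],[0,0,-13,0,0,0,72]]}}

```text
time_s: 11.02
position: [0.5002, 0.2048, 0.3764]
ee_rot: [1.99, 1.845, 0.503]
contact_force: [-0.0, -0.7, -0.4]
opening: 0.721
```

```bash
python3 st.py; python3 snap.py w8
```

```text
bay xyz mm of foot [  1.4491   2.4648 132.4297] force bay [-0.1641 -0.6647 -0.3676] delta rot [ 0.2321 -0.3176  0.0988] 0.7206341530716565 11.025
11.025 [0.50022541 0.20475982 0.37639731] [1.98956764 1.84514371 0.50261236] [-0.01059162 -0.66593791 -0.400381  ] 0.7206341530716565 [-0.06410111  0.25222374 -0.54932581  2.0084983   0.80280252  0.62574242
 -1.24324591]
```

View pics/w8.png

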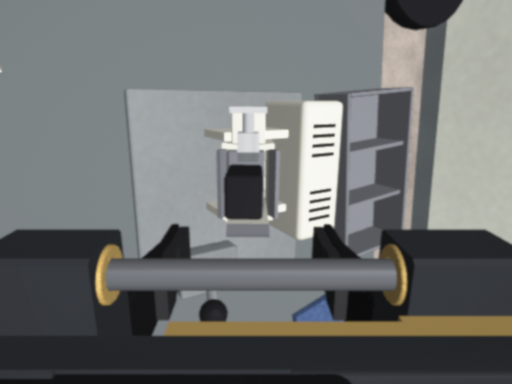

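```bash
python3 - <<'E'
from bay import *
import pickle
s,W=pickle.load(open("pics/w8.pkl","rb"))
B,o=bayframe(-.0785,(.6755,.1885))
# neck top corners predicted vs image
print([np.round(proj(W,o+B@(np.array(p)/1000)),1) for p in ((-15,18,122),(15,18,122),(-15,-18,122),(15,-18,122))])
im=cv2.imread("pics/w8.png");m=(im.max(2)<60)[150:232,205:285].astype(np.uint8)
n,l,st,c=cv2.connectedComponentsWithStats(m);i=1+np.argmax(st[1:,4]);print(st[i],st[i][:2]+[205,150])
cv2.imwrite("pics/w8c.png",cv2.resize(im[130:245,195:300],None,fx=5,fy=5,interpolation=cv2.INTER_CUBIC))
Rz=R.from_euler('z',-.0785).as_matrix();t=np.array([.6755,.1885,0])
T=Rz@np.array([[0,1,0],[1,0,0],[0,0,-1.]])
for p in ((-.115,-.112,.36),(-.115,-.112,.272)): w=t+Rz@p;print(w,delta(T,w))
D=camera_info("side");S=camera_info("scene")
for n in("scene","side"): cv2.imwrite(f"pics/{n}8.png",get_image(n)[:,:,::-1])
E
```

```text
[array([227.7, 177.4]), array([267.4, 177.4]), array([228.4, 222.3]), array([266.8, 222.3])]
[  20   15   37   54 1870] [225 165]
[0.5521 0.0859 0.36  ] (array([-11.3691,   4.4894,   4.2612]), array([30.0716, -0.1539,  0.1107]))
[0.5521 0.0859 0.272 ] (array([-11.3873,   0.0798,  11.8767]), array([30.0716, -0.1539,  0.1107]))
```

View pics/w8c.png

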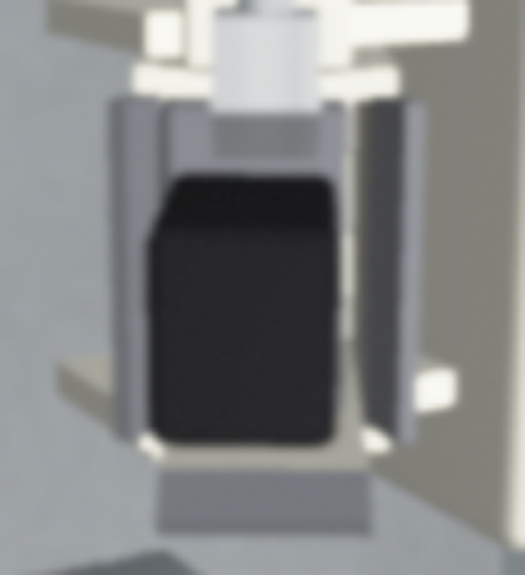

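{"api": "arm_command", "payload": {"motion": [[-2,0.7,0,5,0,0,50],[-4.5,1.5,0.5,10,0,0,30],[-7,2.5,1.5,16,-0.1,0,10],[-9.5,3.5,2.5,22,-0.1,0.1,0],[-11.4,4.5,3.5,28,-0.1,0.1,0],[-11.4,4.5,4.3,30.1,-0.2,0.1,0],[-11.4,4.5,4.3,30.1,-0.2,0.1,0]], "force": 20}}

```text
time_s: 12.05
position: [0.5524, 0.0853, 0.3566]
ee_rot: [-2.306, -2.129, 0.008]
contact_force: [-0.7, 0.4, -0.1]
opening: 0.037
```

```bash
python3 snap.py w9; python3 - <<'E'
from bay import *
Rz=R.from_euler('z',-.0785).as_matrix();t=np.array([.6755,.1885,0])
T=Rz@np.array([[0,1,0],[1,0,0],[0,0,-1.]])
s=sense();print("charger",Rz.T@(s["position"]-t))
for p in ((-.115,-.112,.272),): w=t+Rz@p;print(w,delta(T,w))
a=get_image("scene");cv2.imwrite("pics/s9.png",cv2.resize(a[100:280,220:380,::-1],None,fx=4,fy=3.3,interpolation=cv2.INTER_CUBIC))
E
```

```text
12.05 [0.55243456 0.08532946 0.35657489] [-2.30589349 -2.12945273  0.00842793] [-0.66430256  0.36645904 -0.10086423] 0.036769000471659735 [ 0.27595945  0.40536737 -0.64824568  1.83634014  0.28617909  1.00090692
 -0.57056563]
charger [-0.115  -0.1119  0.3573]
[0.5521 0.0859 0.272 ] (array([0.0078, 0.0379, 8.5287]), array([-0.2568,  0.1162,  0.0203]))
```

View pics/w9.png

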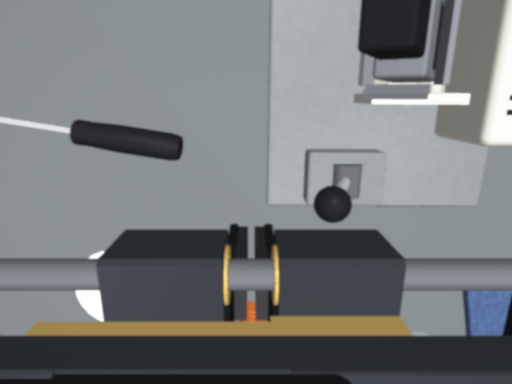

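View pics/s9.png

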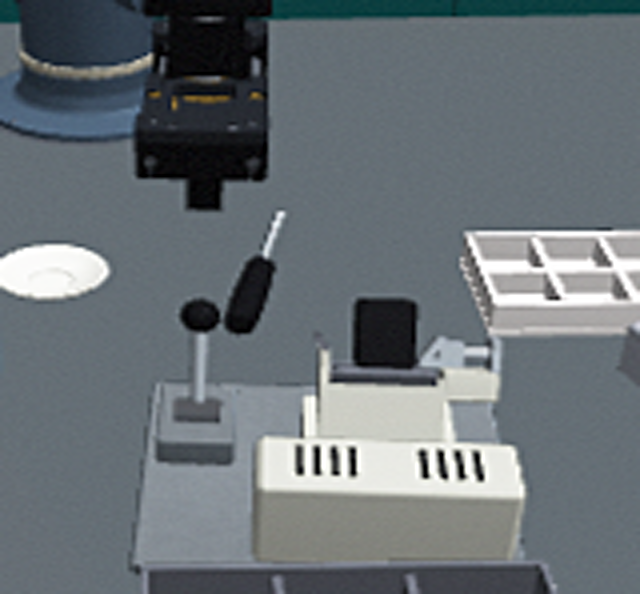

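```bash
python3 - <<'E'
from bay import *
import pickle
s,W=pickle.load(open("pics/w9.pkl","rb"))
p=onz(W,332.5,204,.109);Rz=R.from_euler('z',-.0785).as_matrix()
print(p,Rz.T@(p-[.6755,.1885,0]),R.from_rotvec(s["ee_rot"]).inv().apply(p-s["position"]))
E
```

```text
[0.6078 0.0813 0.109 ] [-0.0591 -0.1121  0.109 ] [0.0009 0.057  0.2473]
```

{"api": "arm_command", "payload": {"motion": [[0,0,4,0,0,0,0],[0,0,7,0,0,0,0],[0,0,8.3,0,0,0,0],[0,0,8.3,0,0,0,0],[0.1,1.2,8.3,0,0,0,0],[0.1,2.4,8.3,0,0,0,0],[0.1,3.6,8.3,0,0,0,0],[0.1,4.8,8.3,0,0,0,0],[0.1,6,8.3,0,0,0,0],[0.1,7.2,8.3,0,0,0,0],[0.1,8,8.3,0,0,0,0],[0.1,8,8.3,0,0,0,0]]}}

```text
time_s: 13.65
position: [0.6327, 0.0789, 0.2748]
ee_rot: [-2.309, -2.13, 0.006]
contact_force: [0.2, -0.0, 1.3]
opening: 0.007
```

```bash
python3 snap.py w10; python3 - <<'E'
from bay import *
Rz=R.from_euler('z',-.0785).as_matrix();t=np.array([.6755,.1885,0])
s=sense();print("charger",Rz.T@(s["position"]-t))
for n in("scene","side"): cv2.imwrite(f"pics/{n}10.png",get_image(n)[:,:,::-1])
a=cv2.imread("pics/scene10.png");b=cv2.imread("pics/side10.png")
cv2.imwrite("pics/c10.png",np.hstack([cv2.resize(a[130:270,230:370],None,fx=2.8,fy=4,interpolation=cv2.INTER_CUBIC),cv2.resize(b[130:270,140:280],None,fx=2.8,fy=4,interpolation=cv2.INTER_CUBIC)]))
E
```

```text
13.65 [0.63268845 0.07888138 0.274763  ] [-2.30864982 -2.12958758  0.00594308] [ 0.16900952 -0.01453161  1.33531165] 0.006808025400324391 [ 0.21023601  0.60970357 -0.57032497  1.7216559   0.39684703  0.93148729
 -0.60074997]
charger [-0.0345 -0.1125  0.2748]
```

View pics/w10.png

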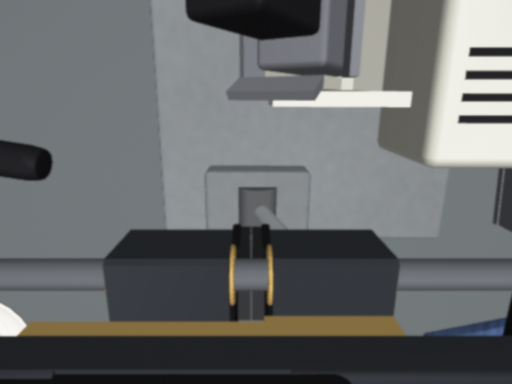

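View pics/c10.png

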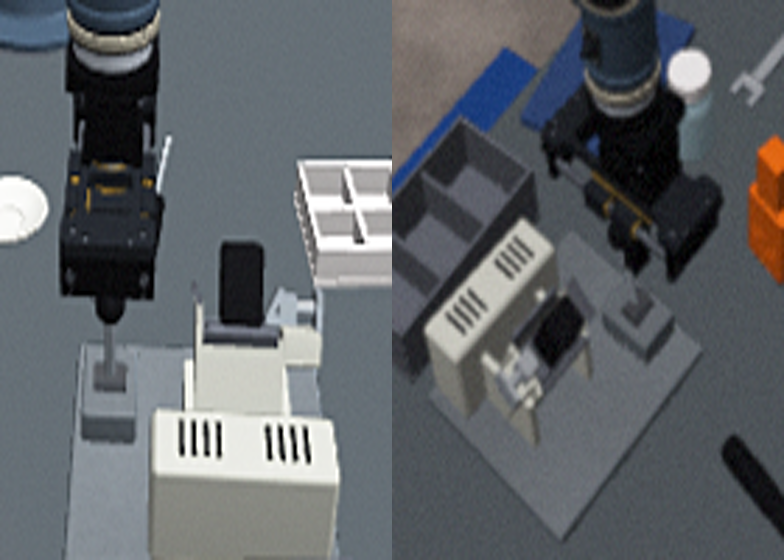

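{"api": "arm_command", "payload": {"motion": [[0,0.5,0,0,0,0,0],[0,1.0,0,0,0,0,0],[0,1.3,0,0,0,0,0],[0,1.3,0,0,0,0,0]]}}

```text
time_s: 14.3
position: [0.6454, 0.078, 0.2749]
ee_rot: [-2.308, -2.13, 0.006]
contact_force: [0.3, -0.0, -0.5]
opening: 0.011
```

```bash
python3 snap.py w11; python3 - <<'E'
from bay import *
Rz=R.from_euler('z',-.0785).as_matrix();t=np.array([.6755,.1885,0])
s=sense();print("charger",Rz.T@(s["position"]-t))
a=get_image("scene")[:,:,::-1];cv2.imwrite("pics/scene11.png",a)
cv2.imwrite("pics/c11.png",cv2.resize(a[170:250,240:320],None,fx=6,fy=6,interpolation=cv2.INTER_CUBIC))
S=camera_info("scene")
for th in (.7,.85,1.0):
  p=t+Rz@[-.03+.08*np.sin(th-.5),-.112,.034+.08*np.cos(th-.5)];print(th,(proj(S,p)-[240,170]+.4)*6)
E
```

```text
14.3 [0.64538994 0.07796834 0.27493752] [-2.30840592 -2.13003179  0.00588834] [ 0.31530114 -0.02071179 -0.51652169] 0.01068568362904171 [ 0.20658773  0.6264166  -0.56644535  1.69021805  0.399703    0.94639978
 -0.59281021]
charger [-0.0214 -0.1125  0.2751]
0.7 [174.1614 208.3076]
0.85 [172.9973 231.7465]
1.0 [171.8369 257.9717]
```

View pics/c11.png

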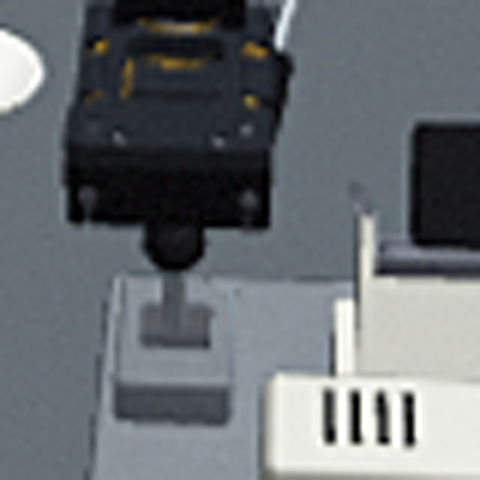

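{"api": "arm_command", "payload": {"motion": [[0,0.3,0,0,0,0,0],[0,0.5,0,0,0,0,0],[0,0.7,0,0,0,0,0],[0,0.7,0,0,0,0,0]]}}

```text
time_s: 14.9
position: [0.6522, 0.0775, 0.2749]
ee_rot: [-2.308, -2.13, 0.006]
contact_force: [-0.3, 0.2, -0.8]
opening: 0.004
```

```bash
python3 - <<'E'
from bay import *
a=get_image("scene")[:,:,::-1]
cv2.imwrite("pics/c12.png",cv2.resize(a[170:250,240:320],None,fx=6,fy=6,interpolation=cv2.INTER_CUBIC))
E
```

```text
(no output)
```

View pics/c12.png

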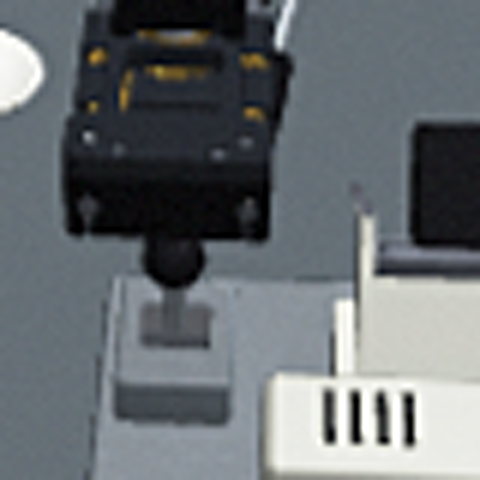

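{"api": "arm_command", "payload": {"motion": [[0,-2,0,0,0,0,0],[0,-5,0,0,0,0,0],[0,-8,-2,0,0,0,0],[0,-9,-6,0,0,0,0],[0,-9,-11,0,0,0,0],[3,-7,-15,0,0,0,0],[6,-5,-18,0,0,0,0],[6,-5,-20,0,0,0,0],[6,-5,-20,0,0,0,0]]}}

```text
time_s: 16.08
position: [0.6079, 0.1424, 0.4768]
ee_rot: [2.307, 2.13, -0.001]
contact_force: [0.0, -1.0, -0.0]
opening: 0.009
```

```bash
python3 snap.py w13; python3 - <<'E'
from bay import *
for n in("scene","side"): cv2.imwrite(f"pics/{n}13.png",get_image(n)[:,:,::-1])
b=cv2.imread("pics/side13.png");a=cv2.imread("pics/scene13.png")
cv2.imwrite("pics/c13.png",np.hstack([cv2.resize(a[160:280,240:360],None,fx=3.3,fy=4,interpolation=cv2.INTER_CUBIC),cv2.resize(b[160:280,140:260],None,fx=3.3,fy=4,interpolation=cv2.INTER_CUBIC)]))
E
```

```text
16.075 [0.60794928 0.14241134 0.47679476] [ 2.30729946e+00  2.13034881e+00 -7.13371738e-04] [ 0.03698549 -0.95599551 -0.01214558] 0.009075513984816168 [ 0.18311706  0.4112225  -0.66972798  1.53876111  0.26309962  1.28314817
 -0.60070653]
```

View pics/w13.png

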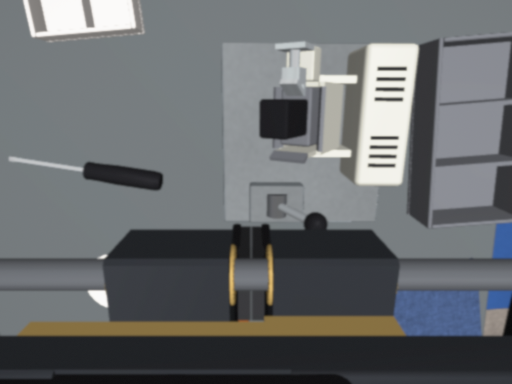

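View pics/c13.png

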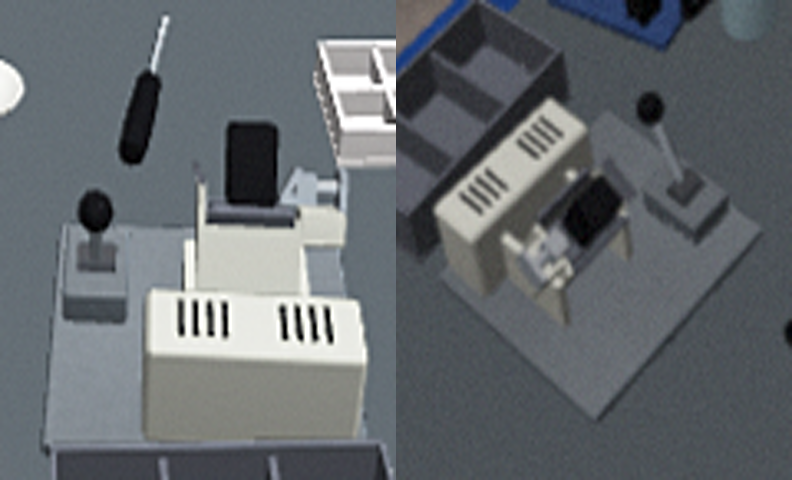

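View pics/scene13.png

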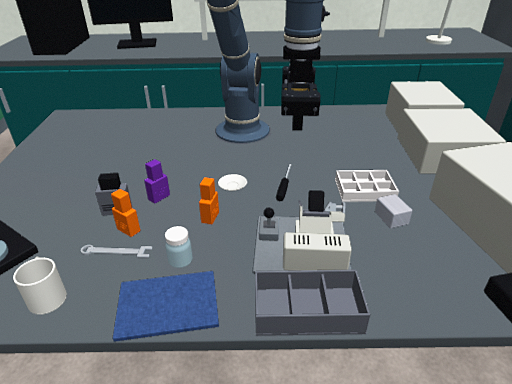

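```bash
python3 - <<'E'
from bay import *
import pickle
s,W=pickle.load(open("pics/w13.pkl","rb"));S=camera_info("scene");D=camera_info("side")
Rz=R.from_euler('z',-.0785).as_matrix();t=np.array([.6755,.1885,0]);B,o=bayframe(-.0785,t[:2])
p,e=tri((W,316,223),(S,240+95/3.3-.4,160+211/4-.4),(D,140+(650-396)/3.3-.4,160+108/4-.4))
q=Rz.T@(p-t);print("ball charger",q,e,"theta",.5+np.arctan2(q[0]+.03,q[2]-.034))
im=cv2.imread("pics/w13.png");cv2.imwrite("pics/w13c.png",cv2.resize(im[35:175,230:370],None,fx=4,fy=4,interpolation=cv2.INTER_CUBIC))
for n,c in (("neck top",[(x,y,122) for x in(-15,15) for y in(-18,18)]),("neck bottom +x",[(15,18,72),(15,-18,72)]),("catch",[(-9,23,80),(9,23,80),(-9,34,97.5),(9,34,97.5)])):
    print(n,[np.round((proj(W,o+B@(np.array(v)/1000))-[230,35]+.4)*4).tolist() for v in c])
E
```

```text
ball charger [ 0.0077 -0.112   0.1046] 0.0006944078752942321 theta 0.990383560897498
neck top [[124.0, 421.0], [125.0, 263.0], [241.0, 429.0], [246.0, 264.0]]
neck bottom +x [[327.0, 262.0], [320.0, 408.0]]
catch [[226.0, 242.0], [293.0, 241.0], [197.0, 193.0], [267.0, 192.0]]
```

View pics/w13c.png

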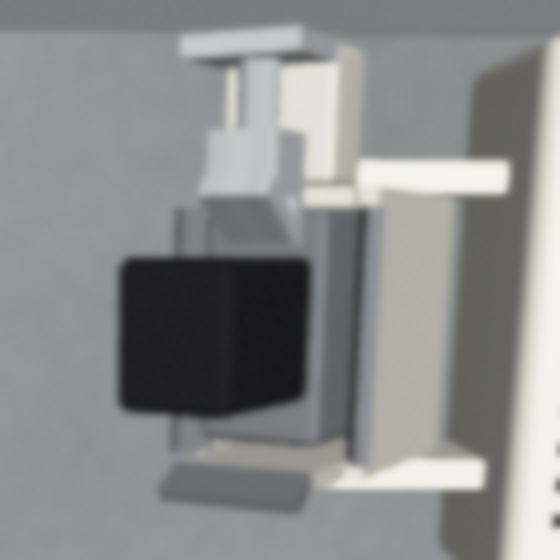

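```bash
python3 - <<'E'
from bay import *
import pickle
s,W=pickle.load(open("pics/w13.pkl","rb"))
B,o=bayframe(-.0785,(.6755,.1885))
f=lambda v:np.round((proj(W,o+B@(np.array(v)/1000))-[230,35]+.4)*4).tolist()
for n,v in (("body +x+y",(17,30,72)),("body +x-y",(17,-30,72)),("neckbot +x+y",(15,18,72)),("neckbot+x-y",(15,-18,72)),("lip in 62 +x+y",(19,32,62)),("lip in 62 +x-y",(19,-32,62)),("-ylip",(-19,-32,86)),("-ylip",(19,-32,86)),("post",(-12,65,96)),("post",(12,65,96))):print(n,f(v),"per mm x",np.subtract(f(np.add(v,(10,0,0))),f(v))/10,"z",np.subtract(f(np.add(v,(0,0,10))),f(v))/10)
im=cv2.imread("pics/w13.png");g=cv2.convertScaleAbs(im[80:155,255:330],alpha=2.2,beta=-20)
cv2.imwrite("pics/w13d.png",cv2.resize(g,None,fx=8,fy=8,interpolation=cv2.INTER_CUBIC))
E
```

```text
body +x+y [337.0, 212.0] per mm x [ 3.9 -0.1] z [-1.5 -0.1]
body +x-y [326.0, 455.0] per mm x [3.7 0.3] z [-1.4  0.5]
neckbot +x+y [327.0, 262.0] per mm x [3.9 0. ] z [-1.5  0.1]
neckbot+x-y [320.0, 408.0] per mm x [3.8 0.2] z [-1.4  0.4]
lip in 62 +x+y [359.0, 204.0] per mm x [ 3.8 -0.1] z [-1.4 -0.1]
lip in 62 +x-y [346.0, 459.0] per mm x [3.7 0.2] z [-1.3  0.5]
-ylip [176.0, 460.0] per mm x [3.4 0.3] z [-1.8  0.5]
-ylip [313.0, 471.0] per mm x [3.9 0.3] z [-1.5  0.5]
post [190.0, 55.0] per mm x [ 4.  -0.3] z [-1.9 -0.5]
post [286.0, 48.0] per mm x [ 4.2 -0.3] z [-1.7 -0.6]
```

View pics/w13d.png

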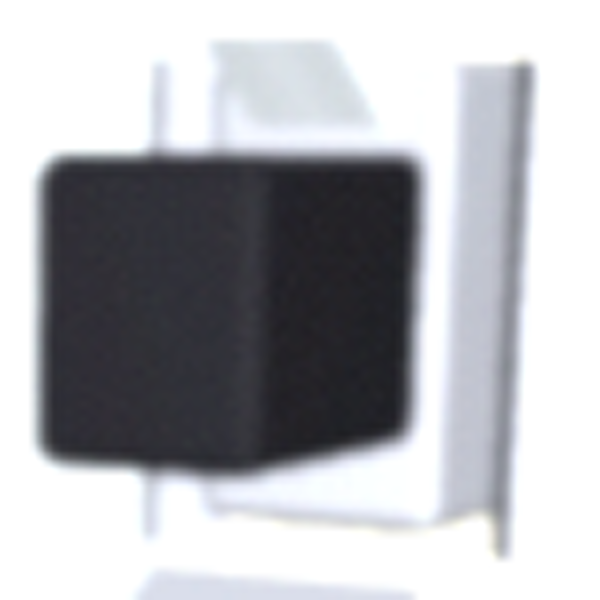

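```bash
python3 - <<'E'
from station import *
print(hand_in())
E
```

```text
the job is handed in; nothing more can be done
None
```

I slid the narrow grey pack into the charger bay and let go of it. I then threw the lever over to the back, and handed the job in at about 16.2 s of the 51 s allowed. No verdict was reported.

**Pack and catch:**
- On insertion, the foot read 0.0 mm from the bay floor and the force rose by about 13 N.
- The catch showed in its closed position over the shoulder, both then and in the last wrist view.
- After release, the pack sits about 2 mm to the front and 2 mm to +y in the bay, with no visible tilt. That is about all the play there is, and inside the 5 mm limit.

**Lever:** triangulating the ball from three cameras gives about 0.99 rad (1.0 is fully over, 0.85 is needed).

**Everything else:** the last scene picture shows the wider pack and the other bench items where they were, by eye. The arm stood clear of everything.

**Disagreement:** in the last picture, the bottom edge of the neck appeared about 2 mm farther to the front than the body edges did. I put this down to rounded edges, because the neck also measured about 1.5 mm undersize earlier, and I did not look into it further.

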